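Gather the areca nuts in one corner of the tote

TASK

Take the white tote by its green grip and tip it where it stands, so that all six nuts slide together into the near corner that lies on the steel dish's side, with that corner staying down on the counter or close to it, and none spilling out. Finish still holding the tote clearly tilted and steady, carried by nothing but your grip and the counter. Leave the dish, the mortar, the jar and the wooden block where they are.

Things in the scene. Friction and masses are not known exactly. Their poses are not given: they have to be found in the camera images.
- tote: Open white plastic tote, 180 mm (its x) by 200 mm (its y) by 65 mm high, walls and floor 4 mm, about 0.35 kg, standing loose on the counter. Origin at the centre of its underside; z up, x towards the far wall, which carries the green grip (pointing away from the robot, yaw within 0.4 rad), y to the robot's left.
- tote_grip (a point): Middle of the green grip, an upright flat tab on the middle of the far wall: 14 mm thick (tote's x), 60 mm wide (tote's y), from 65 mm (the rim) to 115 mm above the tote's underside. This point: +88, 0, 90 mm in the tote's frame. Take it from above, fingers closing along the tote's x, one inside the tote and one outside.
- corner_left (a point): Inside corner of the tote on its floor at the near wall (-x) and the left wall (+y): 86 mm and 96 mm from the tote's centre, 4 mm above its underside. The outer corner of the underside, on which the tote can be pivoted, is at -90, +100, 0 mm.
- corner_right (a point): The same at the near wall (-x) and the right wall (-y): -86, -96, 4 mm in the tote's frame; outer corner at -90, -100, 0 mm.
- dish: Shallow round steel dish, 120 mm across the rim and 40 mm high, beside the tote on its left or right, changing from start to start; its side says which near corner the nuts must go to. Origin at the centre of its underside. About 55 to 90 mm clear of the tote's side wall. Stays where it is.
- mortar: Empty brass mortar, 92 mm across the rim and 85 mm high, beside the tote on the side without the dish, at least 65 mm clear of it. Origin at the centre of its underside. Stays where it is.
- jar: Amber glass jar with a green cap, 72 mm across and 110 mm high, beyond the tote. Origin at the centre of its underside. Stays where it is.
- weight_block: Dark wooden block, 50 by 80 by 30 mm, beyond the tote. Origin at the centre of its underside. Stays where it is.
- nut0: One of six loose dried areca nuts in the tote: brown domed seed, 25 mm across, 18 mm high, 11 g, origin at the centre of its flat base. Friction on the tote about 0.2 (varies by 20 %): slides on the bare floor at about 14 degrees, but rubbing along a wall into the corner it may need 25 to 30 degrees straight at that corner.
- nut1: Another of the six areca nuts, like nut0.
- nut2: Another of the six areca nuts, like nut0.
- nut3: Another of the six areca nuts, like nut0.
- nut4: Another of the six areca nuts, like nut0.
- nut5: Another of the six areca nuts, like nut0.
Things that resemble listed ones, but are neither listed nor needed, are in the scene too. Of the things like the weight_block, leave any that is yellow; of the rest the larger one is meant.

How it is judged:
By the outcome, as a careful person would: the job done as asked, in the order asked, and still so for the second after the job is handed in, while the arm keeps its last pose, push and grip.
It also fails if it takes over 35 s, if anything falls off the work surface, if the arm or the gripper's body presses on something with over 40 N, if the wrist force passes 120 N, or if a joint passes its speed limit or range.

ROBOT

A 6-joint arm with a two-finger parallel gripper is mounted at the origin on the work surface. World frame = base frame: x ahead of the robot, y to its left, z up, the work surface at z = 0. Lengths are in m, angles in rad, forces in N, time in s.
With the tool pointing down it reaches from about 0.275 to 1 m from the base axis. Payload 8.4 kg.
Tool frame: the origin (TCP) lies on the centre line of the jaws, within the pads' length; the fingertips stand 17 mm ahead of it and the grasp point (between the pads) lies 2 mm behind it (bot.tcp_to_tips is the z of the fingertips in the tool frame, in m); z points along the fingers, y is the line along which they close (so a half turn about z gives the same grasp; the last joint's range is limited). The gripper opens to 85 mm and grips with 20 to 120 N. Pads are 22 mm wide; open, the fingers measure 114 mm over their backs; the gripper's body (76 mm by 85 mm) begins 54 mm behind the grasp point. The pads swing forward as they close: fully open they stand 13 mm farther back than shut.
Start: joints at [1.226, 0.353, 1.633, -0, 1.155, -0.002], TCP at [0.21, 0.589, 0.214] pointing down, gripper open.
Joint ranges: [-2.63, 2.63], [-0.92, 2.1], [0.06, 2.66], [-1.3, 4.44], [0, 2.69], [-3.02, 3.02]. Speed limits (rad/s): [2.22, 2.22, 2.79, 3.14, 3.14, 3.14].

INTERFACE

Orientations are given as a unit quaternion [x, y, z, w].
In Python, from workcell import bot, hand, kinematics, get_obs, vision, hand_in gives the robot as it stands. The module is installed in compiled form; this text tells all that it offers. Calls block until the motion is done:
- bot.reach(position, orientation): joint-space move of the TCP to a pose.
- bot.servo_line(position, ori=None, velocity=0.15): straight line of the TCP; ori=None keeps the orientation; velocity is the mean speed in m/s.
- bot.goto_joints(angles): joint-space move.
- hand.move_gripper(opening, strength=None): finger opening in m; strength is the grip in N (None keeps the last); returns when the fingers have stopped.
- bot.dwell(seconds).
- kinematics.solve_ik(position, orientation): joint angles nearest the present ones, or None.
- get_obs(): the state.
- vision.read_camera(name): name is "scene" or "top" or "wrist"; returns a dict with "frame" (384x512x3 uint8, red, green, blue), "intrinsics" (3x3 intrinsics, pixels), "dist" ([k1, k2, p1, p2, k3] as OpenCV has them; the pictures are not rectified), "view" (4x4, takes a point from world to camera coordinates). Camera axes: x right, y down, z forward; pixel columns grow to the right and rows downward; lengths in m; the calibration is good to about 2 mm. A picture is of the moment at which its call begins. There is no depth.
A pose or a line that the arm cannot do raises bot.IKError and nothing moves.
- hand_in(): hands the job in; it is judged then, once.
The state is a dict: "time_s": time; "joint_pos": joint angles; "joint_vel": joint speeds; "joint_efforts": joint torques, N m; "position": TCP position; "orientation": TCP orientation; "wrist_force": force on the tool from outside, world axes, zero at the start; "ft_torque": the same for the moment, N m; "gripper_width": finger opening in m; "grip_force": force on a finger pad.
Only numpy, scipy, OpenCV 4.12 (cv2) and the standard library are available. Lean on these libraries where they do the work, as an engineer would, in place of code of your own. Each camera call takes 0.05 s, during which the arm holds its last target. There are 200 camera calls.

## Working session

There is one attempt and no reset: what is moved stays moved. The work goes in short steps, each a Python script; the robot and the scene stay as the last script left them, time stands still between calls to the robot, and variables do not carry over. Pictures are saved under pics/ and viewed, at most 10 in all, crops included, and the job is handed in when it is done.

```bash
mkdir -p pics; python3 - <<'E'
from workcell import *
import cv2,numpy as np
a=[]
for n in("top","scene"):
    r=vision.read_camera(n); np.savez(n+'.npz',**r)
    cv2.imwrite(f'pics/{n}0.png',r['frame'][:,:,::-1])
    print(n,r['intrinsics'].tolist(),r['dist'],np.round(r['view'],3).tolist())
o=get_obs();print(o['time_s'],o['orientation'],o['wrist_force'],bot.tcp_to_tips)
E
```

```text
top [[452.50719949417055, 0.0, 258.0120052740555], [0.0, 452.50719949417055, 196.83099175579014], [0.0, 0.0, 1.0]] [0.04257152 0.         0.         0.         0.        ] [[-0.0, -1.0, 0.013, 0.002], [-0.997, -0.001, -0.075, 0.631], [0.075, -0.013, -0.997, 1.134], [0.0, 0.0, 0.0, 1.0]]
scene [[479.49309708197956, 0.0, 263.99136181907494], [0.0, 479.49309708197956, 190.3266328569423], [0.0, 0.0, 1.0]] [-0.20144578  0.          0.          0.          0.        ] [[-0.889, 0.457, 0.016, 0.549], [0.366, 0.732, -0.575, -0.195], [-0.275, -0.505, -0.818, 1.271], [0.0, 0.0, 0.0, 1.0]]
0.1 [ 1.70552599e-01  9.85348365e-01 -6.31784682e-04 -1.10747858e-04] [-0.06966831 -0.12098836 -0.97077118] 0.017
```

View pics/top0.png

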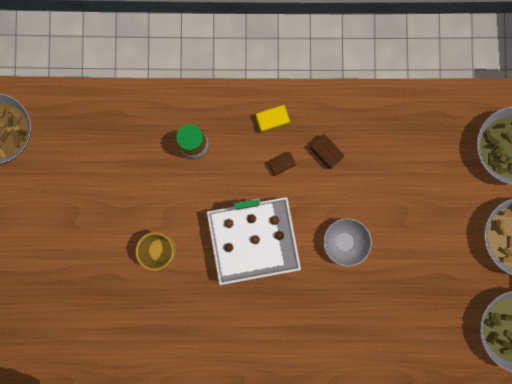

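View pics/scene0.png

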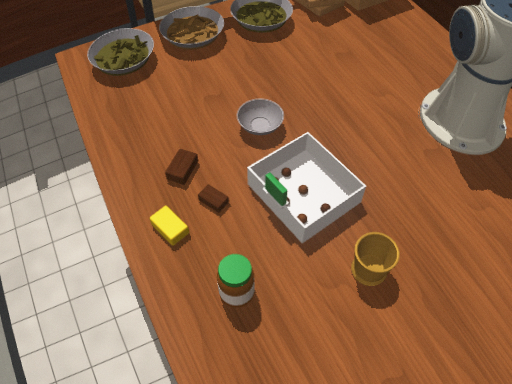

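The top view shows the tote with rim corners at about (209,210), (288,199), (299,271) and (219,283) px. The green tab is at (247,204), the dish at (347,243) on the right (-y), the mortar at (155,251) and the jar at (190,140). The scene view agrees, so the target is corner_right. Next I'll measure the tote pose in both views.

```bash
cat > h.py <<'E'
import cv2,numpy as np
from scipy.spatial.transform import Rotation as R
def ray(r,px,z):
    p=cv2.undistortPoints(np.array(px,float).reshape(-1,1,2),r['intrinsics'],r['dist']).reshape(-1,2)
    V=r['view'];d=np.c_[p,np.ones(len(p))]@V[:3,:3];c=-V[:3,:3].T@V[:3,3]
    return c+d*((z-c[2])/d[:,2])[:,None]
def proj(r,X):
    V=r['view'];return cv2.projectPoints(np.array(X,float).reshape(-1,3),cv2.Rodrigues(V[:3,:3])[0],V[:3,3],r['intrinsics'],r['dist'])[0].reshape(-1,2)
def big(m):
    c=max(cv2.findContours(m.astype(np.uint8),0,1)[0],key=cv2.contourArea);return c
E
python3 - <<'E'
from h import *
for n,roi in(('top',(190,180,320,300)),('scene',(240,130,370,245))):
    r=dict(np.load(n+'.npz'));f=r['frame'];h=cv2.cvtColor(f,cv2.COLOR_RGB2HSV)
    w=(h[...,1]<60)&(h[...,2]>90);g=(h[...,0]>45)&(h[...,0]<85)&(h[...,1]>120)
    m=np.zeros_like(w);x0,y0,x1,y1=roi;m[y0:y1,x0:x1]=1
    if n=='top':
        c=big(w&m);q=cv2.boxPoints(cv2.minAreaRect(cv2.convexHull(c)))
        q2=cv2.approxPolyDP(cv2.convexHull(c),5,True).reshape(-1,2);print(q.tolist(),q2.tolist())
        P=ray(r,q2,.065)[:,:2];rc=cv2.minAreaRect((P*1000).astype(np.float32));print('rim',P.round(4).tolist(),rc)
    else:
        c=big((w|g)&m);print('scene hull',cv2.approxPolyDP(cv2.convexHull(c),5,True).reshape(-1,2).tolist())
    t=big(g&m);b=cv2.boxPoints(cv2.minAreaRect(t));print(n,'tab',b.tolist(),ray(r,b,.115).round(4).tolist(),t.reshape(-1,2).mean(0))
E
```

```text
[[205.30337524414062, 211.07568359375], [286.9537658691406, 196.03482055664062], [300.5177307128906, 269.6677551269531], [218.86734008789062, 284.7086181640625]] [[286, 197], [300, 269], [220, 284], [207, 211]]
rim [[0.6279, -0.0665], [0.452, -0.0997], [0.4163, 0.0948], [0.5933, 0.1278]] ((522.68310546875, 14.066390991210938), (180.05653381347656, 198.2975311279297), 10.398981094360352)
top tab [[234.37838745117188, 203.270263671875], [257.89190673828125, 199.35134887695312], [258.7838134765625, 204.70269775390625], [235.27029418945312, 208.62161254882812]] [[0.6093, 0.0588, 0.115], [0.6186, 0.0035, 0.115], [0.606, 0.0014, 0.115], [0.5967, 0.0566, 0.115]] [246.71698113 203.94339623]
scene hull [[308, 132], [365, 186], [356, 205], [301, 242], [252, 189], [247, 167]]
scene tab [[259.657470703125, 180.50830078125], [269.49169921875, 171.657470703125], [286.149169921875, 190.165771484375], [276.31494140625, 199.0166015625]] [[0.6355, 0.012, 0.115], [0.6065, 0.0006, 0.115], [0.598, 0.0581, 0.115], [0.6264, 0.0685, 0.115]] [272.         184.40425532]
```

Rim measures 180 × 198 mm at yaw 10.4°, and the tab position matches the tote pose to within 2 mm. Now I'll check IK along the tilt, then approach.

```bash
cat >> h.py <<'E'
C=np.array([.5227,.0141,0]);YAW=np.deg2rad(10.4)
T0=R.from_euler('z',YAW)
TOOL=R.from_matrix(np.array([[0,1,0],[1,0,0],[0,0,-1.]]).T)  # columns: tool x=tote y, y=tote x, z=-tote z
PIV=np.array([-.09,-.1,0]);
def pose(tilt,az=45,lift=.0,g=(.088,0,.088)):
    """tool pose with tote tilted by tilt deg; az from -x (0) to -y (90), pivot at outer right corner"""
    a=np.deg2rad(az);d=np.array([-np.cos(a),-np.sin(a),0]);ax=np.cross([0,0,1],d)
    Q=T0*R.from_rotvec(ax*np.deg2rad(tilt))
    p=C+T0.apply(PIV)+Q.apply(np.array(g)-PIV)+[0,0,lift]
    return p,(Q*TOOL).as_quat()
E
python3 - <<'E'
from h import *
from workcell import *
for t,az in((0,45),(10,45),(20,45),(30,45),(38,45),(42,45),(35,25),(35,65)):
    p,q=pose(t,az);s=kinematics.solve_ik(p,q);print(t,az,p.round(3),None if s is None else np.round(s,2))
p,q=pose(0);up=p+[0,0,.12]
bot.reach(up,q);hand.move_gripper(.06)
r=vision.read_camera('wrist');cv2.imwrite('pics/w1.png',r['frame'][:,:,::-1]);np.savez('w1.npz',**r)
o=get_obs();print(o['time_s'],o['position'],o['gripper_width'])
G=np.array([[.081,-.03,.115],[.081,.03,.115],[.095,.03,.115],[.095,-.03,.115]])
print(proj(r,C+T0.apply(G)).round(0).tolist())
E
```

```text
0 45 [0.609 0.03  0.088] [ 0.05  0.47  1.77 -0.    0.9  -0.13]
10 45 [0.599 0.015 0.121] [-0.07  0.38  1.85  0.2   0.84 -0.38]
20 45 [ 0.585 -0.005  0.15 ] [-0.21  0.3   1.92  0.44  0.82 -0.68]
30 45 [ 0.569 -0.028  0.174] [-0.36  0.27  1.98  0.68  0.88 -0.98]
38 45 [ 0.555 -0.049  0.19 ] [-0.5   0.27  2.01  0.84  0.97 -1.21]
42 45 [ 0.547 -0.06   0.197] [-0.56  0.28  2.03  0.9   1.03 -1.31]
35 25 [ 0.538 -0.021  0.189] [-0.37  0.12  2.19  0.88  0.67 -1.21]
35 65 [ 0.589 -0.048  0.167] [-0.43  0.43  1.8   0.67  1.14 -0.98]
2.9667 [0.60924194 0.03012558 0.20800668] 0.06011047890481813
[[247.0, 225.0], [247.0, 150.0], [265.0, 150.0], [265.0, 225.0]]
```

View pics/w1.png

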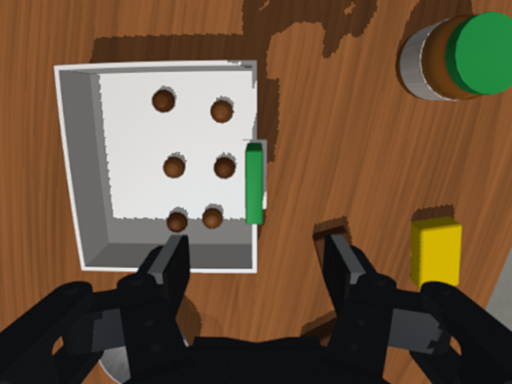

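The wrist view shows the tab at x 246–264, y 143–224 px, against a prediction of 247–265, 150–225. It lies between the finger columns (185 and 325), with all six nuts on the floor. Descending and gripping.

```bash
python3 - <<'E'
from h import *
from workcell import *
def st(s):
    o=get_obs();print(s,round(o['time_s'],2),np.round(o['position'],4),np.round(o['wrist_force'],1),np.round(o['ft_torque'],2),round(o['gripper_width'],4),round(o['grip_force'],1),flush=True)
p,q=pose(0);bot.servo_line(p,q,velocity=.12);st('down')
hand.move_gripper(.0,70);st('grip')
for t in(3,6,12,18):
    p,q=pose(t,45,lift=.002);bot.servo_line(p,q,velocity=.06);st(t)
bot.dwell(.2)
r=vision.read_camera('top');r2=vision.read_camera('scene')
cv2.imwrite('pics/t2.png',cv2.resize(np.vstack([r['frame'][150:310,150:400],r2['frame'][110:270,190:440]])[:,:,::-1],None,fx=1.8,fy=1.8))
E
```

```text
down 4.12 [0.6099 0.03   0.0888] [-0.2  0.1  0.1] [ 0.06 -0.01  0.01] 0.0598 0.0
grip 4.61 [0.609  0.0299 0.0887] [-3.1 -0.5  7.1] [-0.14  0.53 -0.03] 0.0117 68.7
3 4.97 [0.6064 0.0256 0.1001] [ 0.1 -0.6 -5.4] [-0.02 -0.29 -0.02] 0.0118 68.6
6 5.32 [0.6034 0.0213 0.1098] [ 0.4 -0.1 -4.2] [-0.08 -0.26  0.11] 0.0116 68.6
12 5.84 [0.5965 0.0114 0.1287] [ 0.4  0.3 -4.5] [-0.24 -0.18  0.01] 0.0118 68.6
18 6.37 [ 5.885e-01 -2.000e-04  1.462e-01] [ 1.1  0.6 -4.5] [-0.39 -0.03  0.03] 0.0118 68.7
```

View pics/t2.png

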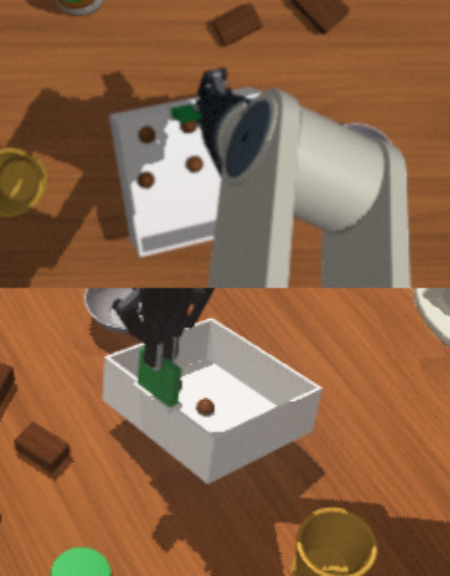

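At 18° the tote has tilted cleanly and is held firmly (width 11.8 mm). The wrist carries about 4.5 N, so the corner is just off the counter. Nuts visible at (147,134), (190,125), (194,163) and (146,180) px have not yet slid. Continuing to 38°.

```bash
python3 - <<'E'
from h import *
from workcell import *
def st(s):
    o=get_obs();print(s,round(o['time_s'],2),np.round(o['position'],4),np.round(o['wrist_force'],1),np.round(o['ft_torque'],2),round(o['gripper_width'],4),flush=True)
for t in(24,30,34,38):
    p,q=pose(t,45,lift=.002);bot.servo_line(p,q,velocity=.05);bot.dwell(.3);st(t)
bot.dwell(.7);st('end')
F=[vision.read_camera(n) for n in('top','scene','wrist')]
for n,r in zip('tsw',F): np.savez('e'+n+'.npz',**r)
f=[r['frame'] for r in F]
cv2.imwrite('pics/t3.png',np.hstack([cv2.resize(np.vstack([f[0][150:310,150:400],f[1][110:270,190:440]]),None,fx=1.4,fy=1.4),cv2.resize(f[2],(448,448))])[:,:,::-1])
E
```

```text
24 7.57 [ 0.5794 -0.0131  0.1622] [ 0.2  0.7 -4. ] [-0.47  0.08  0.02] 0.0117
30 8.47 [ 0.5694 -0.0276  0.1765] [ 0.6  0.2 -4.6] [-0.59  0.1   0.02] 0.012
34 9.22 [ 0.5624 -0.0379  0.1849] [ 0.6 -0.  -5.1] [-0.71  0.16 -0.02] 0.0119
38 9.97 [ 0.555  -0.0486  0.1924] [ 0.5 -0.5 -3.7] [-0.72  0.21 -0.05] 0.0122
end 10.67 [ 0.5548 -0.0489  0.1923] [ 0.1  0.6 -4.1] [-0.73  0.23  0.01] 0.0119
```

View pics/t3.png

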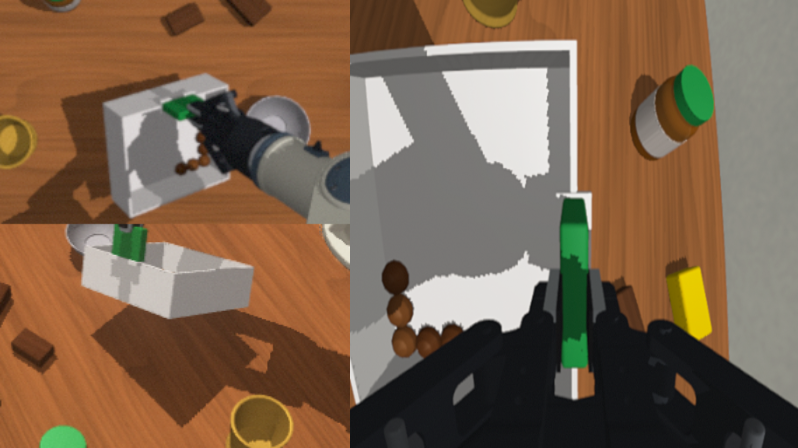

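At 38° the nuts have slid into the target corner as an L. Five are visible in the wrist view, at (395,277), (400,308), (404,341), (428,341) and (453,335) px; the sixth is probably hidden behind the finger along the right wall. I'll swing the tilt direction a little both ways to pack them, then measure their positions.

```bash
python3 - <<'E'
from h import *
from workcell import *
def st(s):
    o=get_obs();print(s,round(o['time_s'],2),np.round(o['wrist_force'],1),np.round(o['ft_torque'],2),round(o['gripper_width'],4),flush=True)
for az in(36,28,20,28,36,45,54,62,54,45):
    p,q=pose(38,az,lift=.002);bot.servo_line(p,q,velocity=.05)
    if az in(20,62):bot.dwell(.5)
    st(az)
bot.dwell(.5);st('end')
F=[vision.read_camera(n) for n in('top','scene','wrist')]
for n,r in zip('tsw',F): np.savez('e'+n+'.npz',**r)
f=[r['frame'] for r in F]
# nominal tilted tote frame
p,q=pose(38,45,lift=.002);Q=R.from_quat(q)*TOOL.inv();org=p-Q.apply([.088,0,.088])
r=F[2];V=r['view']
pts=Q.apply([[-.086,-.096,.004],[-.086,-.096,.065],[.086,-.096,.004],[-.086,.096,.004],[-.09,-.1,0]])+org
print('corner px',proj(r,pts).round().tolist(),'z',pts[-1])
h=cv2.cvtColor(r['frame'],cv2.COLOR_RGB2HSV);b=((h[...,0]<15)&(h[...,1]>110)&(h[...,2]>25)).astype(np.uint8)
im=r['frame'].copy()
for a in proj(r,pts):
    cv2.circle(im,tuple(int(v) for v in a),3,(255,0,255),-1)
cv2.imwrite('pics/t4.png',np.hstack([cv2.resize(f[0][200:300,200:330],(400,308)),im[60:368,:400]])[:,:,::-1])
E
```

```text
36 11.28 [ 0.2 -0.3 -3.8] [-0.64  0.29 -0.02] 0.0123
28 11.71 [ 0.2  0.6 -4.1] [-0.55  0.39  0.02] 0.0113
20 12.63 [ 0.8 -0.1 -4.2] [-0.45  0.52  0.02] 0.0114
28 13.06 [ 0.5  0.2 -4.8] [-0.51  0.53  0.02] 0.0118
36 13.48 [-0.8 -0.9 -4.4] [-0.64  0.39 -0.  ] 0.0116
45 13.95 [-0.7 -1.2 -4.1] [-0.73  0.26 -0.01] 0.0118
54 14.43 [-0.6 -0.8 -5.2] [-0.83  0.09 -0.  ] 0.0115
62 15.39 [ 0.2 -0.3 -4.6] [-0.9  -0.01 -0.04] 0.0117
54 15.85 [ 0.1 -0.2 -3.8] [-0.86  0.06  0.01] 0.0115
45 16.33 [-0.2  0.8 -4. ] [-0.71  0.23 -0.05] 0.0117
end 16.83 [-1.2  0.7 -4.1] [-0.71  0.23  0.04] 0.0118
corner px [[55.0, 298.0], [11.0, 344.0], [253.0, 303.0], [17.0, 65.0], [54.0, 300.0]] z [ 0.45223048 -0.10050387  0.002     ]
```

View pics/t4.png

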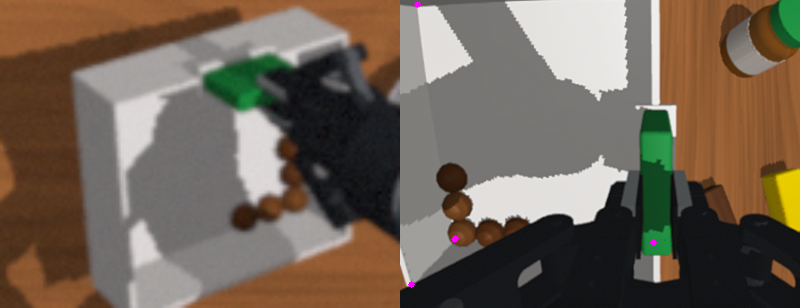

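The top crop shows five nuts as an L around the corner, at (245,216), (270,206), (295,197), (291,173) and (287,148) px; the sixth is hidden by the gripper along the right wall. I'll tip briefly straight at the near wall, so that the right-wall column loosens and the sixth nut can be seen. Then I'll swing back.

```bash
python3 - <<'E'
from h import *
from workcell import *
def st(s):
    o=get_obs();print(s,round(o['time_s'],2),np.round(o['wrist_force'],1),np.round(o['ft_torque'],2),round(o['gripper_width'],4),flush=True)
for az,l in((30,.002),(15,.003),(0,.004),(-4,.012)):
    p,q=pose(38,az,lift=l);bot.servo_line(p,q,velocity=.08);st(az)
bot.dwell(.3);F=[vision.read_camera(n) for n in('top','wrist')]
for az,l in((8,.004),(24,.003),(45,.002)):
    p,q=pose(38,az,lift=l);bot.servo_line(p,q,velocity=.08);st(az)
bot.dwell(.5);st('end')
F+=[vision.read_camera(n) for n in('top','wrist')]
f=[r['frame'] for r in F]
row=lambda a,b:np.hstack([cv2.resize(a[200:300,200:330],(390,300)),cv2.resize(b,(400,300))])
cv2.imwrite('pics/t5.png',np.vstack([row(f[0],f[1]),row(f[2],f[3])])[:,:,::-1])
E
```

```text
30 17.46 [ 0.7  0.6 -4. ] [-0.63  0.34 -0.09] 0.0119
15 17.93 [ 1.   0.3 -3.1] [-0.36  0.58 -0.07] 0.0116
0 18.42 [ 0.4  0.3 -4. ] [-0.08  0.63 -0.02] 0.0117
-4 18.93 [ 0.2 -0.3 -4.5] [ 0.02  0.73 -0.02] 0.0119
8 20.2 [ 0.6 -0.1 -4.1] [-0.24  0.62  0.04] 0.0117
24 20.7 [-0.3  0.7 -4.9] [-0.49  0.54  0.04] 0.0118
45 21.29 [ 0.6 -0.3 -4.9] [-0.74  0.28 -0.01] 0.0118
end 21.79 [-1.8  0.1 -4.8] [-0.73  0.25 -0.04] 0.0116
```

View pics/t5.png

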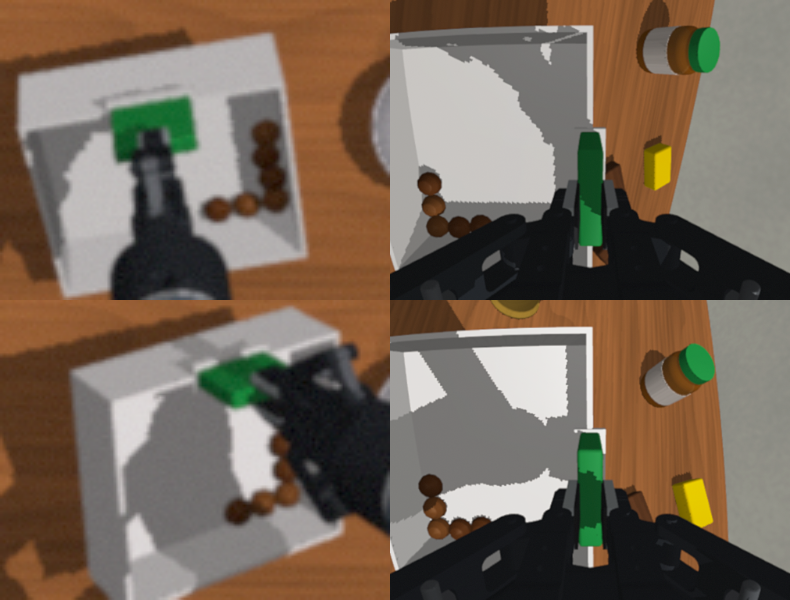

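At az -4 the top crop (upper left) shows all six nuts: four along the right wall, at (265,132), (265,157), (272,178) and (275,200) px, and two more along the near wall, at (246,205) and (217,209) px. They are packed without gaps from the corner. The lower row shows the same layout after the return to 45°, with the tote steady and nothing else moved. Handing in.

```bash
python3 -c "
from workcell import *
print(hand_in())"
```

```text
the job is handed in; nothing more can be done
None
```

The job is handed in at about 22 s: the tote is held by its green grip at a 38° tilt, its near right corner (the dish's side) about 2 mm off the counter, with all six nuts packed there in an L along both walls (farthest about 87 mm from the corner, by nut widths), none spilled and nothing else touched.

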